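# Tighten a lens retaining ring with a two-pin spanner

## Task

Take the two-pin spanner whose pins fit the slotted holes of the recessed retaining ring in the lens cell, lower its pins into the two holes and turn the ring clockwise (seen from above) until it is home against its stop. Leave that spanner standing upright with its pins in the ring, let go of it, and leave the other spanner where it is on its rail.

Things in the scene. Friction and masses are not known exactly. Their poses are not given: they have to be found in the camera images.
- spanner_wide: Wide steel two-pin spanner, 0.16 kg; fits the ring. Flat bar 116 (x) x 24 (y) x 10 mm, origin mid-underside, z up. On the bar an upright grip blade 44 (x) x 16 (y) mm, top at z=53 mm: pinch its 16 mm. Starts upright across a rail 28 mm wide, 34 mm high, bar on the rail, a pin down each side: lift 30 mm to clear. The other one stands 130 mm along; either end. Half a turn makes no difference.
- spanner_narrow: Narrow steel two-pin spanner on the same rail; it does not fit and stays there. Same blade, pins, origin and axes, but the bar is only 66 mm long and the pins stand 44 mm apart.
- ring_face (a point): Centre of the top face of the aluminium ring (94 mm outside, 50 inside, 15 thick) in the fixed lens cell, a dark barrel of 112 mm whose rim stands 8 mm above this face. Turns with the ring; z up. Slotted holes centred at x=+36 and -36 mm, each 16 (x) x 22 (y) mm, through the ring. Pins in, the spanner's bar rests on the rim, underside 8 mm above this point, and stands there when released.
- retainer (a joint): Ring angle in rad, growing as it turns clockwise seen from above. Starts at 0 to 0.12; hard stop (home) at 0.80. Friction 0.12 N m; it stays where it is left. Because of the play in the holes the spanner turns up to about 0.25 rad before the ring follows.
- spanner_wide_pins (a point): Midway between the wide spanner's two pin ends, 20 mm below its origin, same axes. Pins: 6 mm round, tapered ends, 20 mm long, 72 mm apart (x=+36 and -36 mm). In the holes they have 3.5 mm play along x, 8 mm along y each way; their ends then lie 12 mm below the ring's face.
Not all that is in view belongs to the job. Leave any orange look-alike of the spanner_wide alone.

How it is judged:
On the way, in this order (a step that is already met when the one before it is completed fails the run):
1. both pins of the wide spanner are in the ring's holes (pin ends at least 6 mm below the ring's face, centred within 12 mm, in line within 0.35 rad) before the ring has been turned (below 0.35 rad) (z of spanner_wide_pins in the frame of ring_face below -0.006 m and horizontal distance between spanner_wide_pins and ring_face below 0.012 m and angle between the x axis of spanner_wide and the x axis of ring_face, either way round below 0.35 rad and value of joint retainer below 0.35 rad), for 0.1 s.
2. the ring is turned home (at least 0.65 rad) with the pins still in its holes (value of joint retainer above 0.65 rad and z of spanner_wide_pins in the frame of ring_face below -0.006 m and horizontal distance between spanner_wide_pins and ring_face below 0.012 m), for 0.1 s.
At the end, for the whole second after the job is handed in: The retaining ring is home (0.65 rad or more of its 0.80), the wide spanner stands at rest and upright (within 10 degrees) with its pins at least 6 mm deep in the ring's holes and centred within 12 mm, and the narrow spanner is within 30 mm of where it stood (all of step 2 and angle between spanner_wide's own z axis and vertical below 0.17 rad and linear speed of spanner_wide below 0.02 m/s and distance of spanner_narrow from where it was at the start of the episode below 0.03 m); the robot touches nothing.
It fails at once if the narrow spanner is taken off its place (moved more than 40 mm) (distance of spanner_narrow from where it was at the start of the episode above 0.04 m).
It also fails if it takes over 40 s, if anything falls off the work surface, if the arm or the gripper's body presses on something with over 40 N, if the wrist force passes 120 N, or if a joint passes its speed limit or range.

## Robot

A 6-joint arm with a two-finger parallel gripper is mounted at the origin on a cart in front of the work surface, level with it; the furniture and walls round the work are solid. World frame = base frame: x ahead of the robot, y to its left, z up, the work surface at z = 0. Lengths are in m, angles in rad, forces in N, time in s.
With the tool pointing down it reaches from about 0.3 to 0.875 m from the base axis. Payload 6.4 kg.
Tool frame: the origin (TCP) lies between the finger pads; the fingertips stand 22 mm ahead of it and the grasp point (between the pads) lies 3 mm ahead of it; z points along the fingers, y is the line along which they close (so a half turn about z gives the same grasp; the last joint's range is limited). The gripper opens to 85 mm and grips with 20 to 120 N. Pads are 22 mm wide; open, the fingers measure 114 mm over their backs; the gripper's body (76 mm by 85 mm) begins 54 mm behind the grasp point. The pads swing forward as they close: fully open they stand 13 mm farther back than shut.
Start: joints at [-1.382, 0.181, 1.607, -0, 1.354, -0.206], TCP at [0.221, -0.531, 0.253] pointing down, gripper open.
Joint ranges: [-2.99, 2.99], [-0.89, 2.07], [0.3, 2.58], [-1.14, 4.28], [0, 2.63], [-3.12, 3.12]. Speed limits (rad/s): [2.57, 2.57, 3.01, 3.14, 3.14, 3.14].

## Interface

Orientations are given as a unit quaternion [w, x, y, z].
In Python, from bench import ctrl, imaging, workorder gives the robot as it stands.
- The arm moves only by the shell command python3 -m pendant 'ROWS' [OPENING]. ROWS is JSON, a list of rows, each a list of 4 numbers: the shift along the tool's x, y, z in cm, then the turn about the tool's z in degrees. In form: [[dx, dy, dz, roll], ...]. A call has 1 to 12 rows; each row is the pose to reach, as a shift and turn from the pose commanded when the call began, along the tool's axes at that moment; what a row does not reach only later rows make up. A row lasts 1/12 s, in which the tool goes at most 41.7 mm and 7.16 degrees, less where a joint would pass 70% of its speed; a pose out of reach is approached as far as the arm can. A call with a gripper value outside its range is refused whole. OPENING is the opening, from 0 (shut) to 1 (fully open), set as the call begins (- or left out, the last holds). The fingers move at their own pace and stop on an object; the grip force is fixed at half the most. Time passes only in rows, so rows that repeat a pose let the fingers close. It gives the time, the measured TCP pose, the force, the opening and the grip force at its end, in the units of the state.
- ctrl.get_obs(): the state, without advancing time (a new reading comes with each control period).
- imaging.camera(name): name is "side" or "top"; returns the picture (384x512x3 uint8, red, green, blue); there is no depth.
- imaging.camera_info(name): a dict with "K" (3x3 intrinsics, pixels), "k1" (the pictures are not rectified: a ray, as slopes to the right and down, at radius r is drawn at 1 + k1 r^2 times it, then the intrinsics apply), "T" (4x4, takes a point from camera to world coordinates). Camera axes: x right, y up, looking along -z (the intrinsics and any distortion apply to the point x, -y, -z); pixel columns grow to the right and rows downward; lengths in m; the calibration is good to about 2 mm. A picture is of the moment at which its call begins. camera_info takes no time and is no camera call.
- workorder.hand_in(): hands the job in; it is judged then, once.
The state is a dict: "time_s": time; "q": joint angles; "dq": joint speeds; "joint_efforts": joint torques, N m; "eef_pos": TCP position; "eef_rot": TCP orientation; "wrist_force": force on the tool from outside, world axes, zero at the start; "torque": the same for the moment, N m; "opening": opening from 0.0 (shut) to 1.0 (fully open); "grasp_force": force on a finger pad.
Only numpy, scipy, OpenCV 4.12 (cv2) and the standard library are available. Lean on these libraries where they do the work, as an engineer would, in place of code of your own. Each camera call takes 0.05 s, during which the arm holds its last target. There are 200 camera calls.

## Working session

There is one attempt and no reset: what is moved stays moved. The work goes in short steps, Python scripts to look and compute and a shell command to move; the robot and the scene stay as the last step left them, time stands still between calls to the robot, and variables do not carry over. Pictures are saved under pics/ and viewed, at most 10 in all, crops included, and the job is handed in when it is done.

```bash
mkdir -p pics; ls
cat > h.py <<'E'
import numpy as np, cv2
from bench import ctrl, imaging, workorder
def shot(n,f,crop=None,s=1):
    im=imaging.camera(n); np.save('pics/'+f+'.npy',im); save(im,f,crop,s)
def save(im,f,crop=None,s=1):
    if crop: x0,y0,x1,y1=crop; im=im[y0:y1,x0:x1]
    im=cv2.resize(im,None,fx=s,fy=s,interpolation=cv2.INTER_CUBIC); cv2.imwrite('pics/'+f+'.png',im[:,:,::-1])
def ray(n,u,v):
    c=imaging.camera_info(n);K=np.array(c['K']);T=np.array(c['T'])
    d=np.array([(u-K[0,2])/K[0,0],(v-K[1,2])/K[1,1]]);p=d.copy()
    for _ in range(20): p=d/(1+c['k1']*(p@p))
    return T[:3,3],T[:3,:3]@np.array([p[0],-p[1],-1])
def at(n,u,v,z):
    o,d=ray(n,u,v); return o+d*(z-o[2])/d[2]
def pix(n,P):
    c=imaging.camera_info(n);K=np.array(c['K']);T=np.array(c['T'])
    q=T[:3,:3].T@(np.array(P)-T[:3,3]); p=np.array([q[0],-q[1]])/-q[2]; p=p*(1+c['k1']*(p@p))
    return K[0,0]*p[0]+K[0,2],K[1,1]*p[1]+K[1,2]
E
python3 - <<'E'
from h import *
shot('top','t0',None,1.5);shot('side','s0',None,1.5)
for n in('top','side'): c=imaging.camera_info(n);print(n,c['K'],c['k1'],np.round(c['T'],3))
E
```

```text
pics
top [[353.06027482   0.         247.99742866]
 [  0.         353.06027482 188.02108468]
 [  0.           0.           1.        ]] -0.07688239248917193 [[-0.012  0.98  -0.201  0.324]
 [-1.    -0.011  0.004 -0.067]
 [ 0.002  0.201  0.98   0.897]
 [ 0.     0.     0.     1.   ]]
side [[434.41885818   0.         254.63880295]
 [  0.         434.41885818 191.69967057]
 [  0.           0.           1.        ]] 0.0014882831968564157 [[-0.987  0.111 -0.119  0.388]
 [-0.163 -0.674  0.721  0.692]
 [ 0.     0.731  0.683  0.783]
 [ 0.     0.     0.     1.   ]]
```

View pics/t0.png

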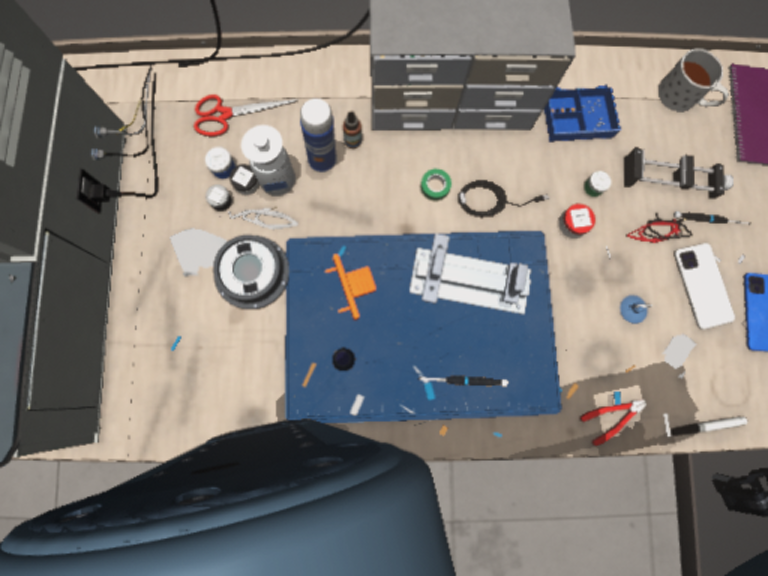

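View pics/s0.png

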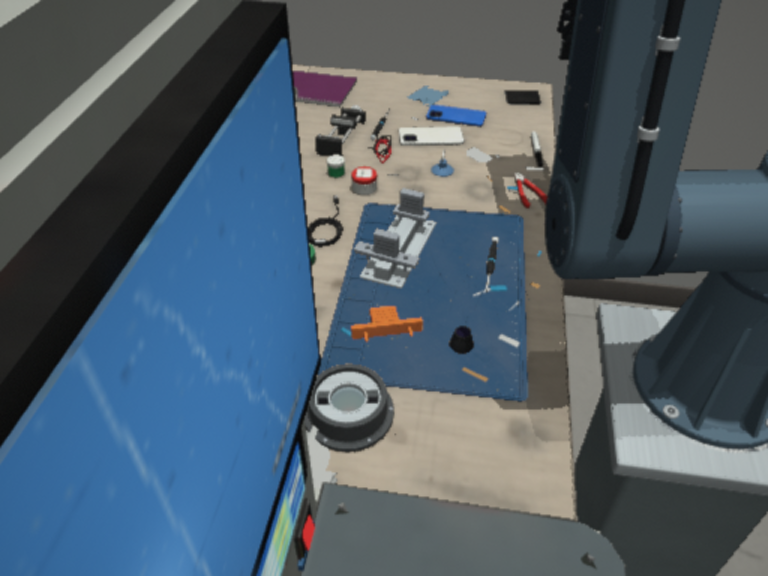

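The top view shows three candidates (px of the 1.5x picture): a steel spanner with a long bar at (435,268), a steel one with a short bar at (517,283), and an orange look-alike lying on the mat at (352,285). I choose the long one, (435,268). The ring is at (248,268). Next come close crops.

Run:
```python
from h import *
t=np.load('pics/t0.npy');s=np.load('pics/s0.npy')
a=cv2.resize(t[150:215,265:365],(800,520),interpolation=cv2.INTER_CUBIC)
save(a,'tc')
b=cv2.resize(t[150:210,135:200],(520,480),interpolation=cv2.INTER_CUBIC)
save(b,'tr')
c=cv2.resize(s[120:200,225:295],(525,600),interpolation=cv2.INTER_CUBIC)
save(c,'sc')
```

```text
(no output)
```

View pics/tc.png

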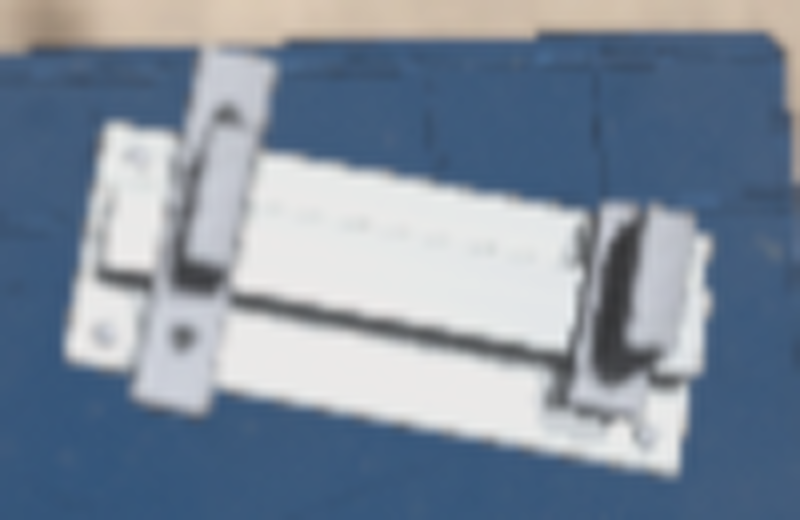

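View pics/tr.png

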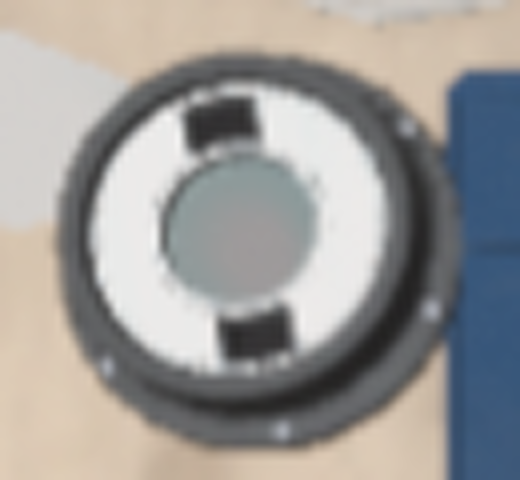

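View pics/sc.png

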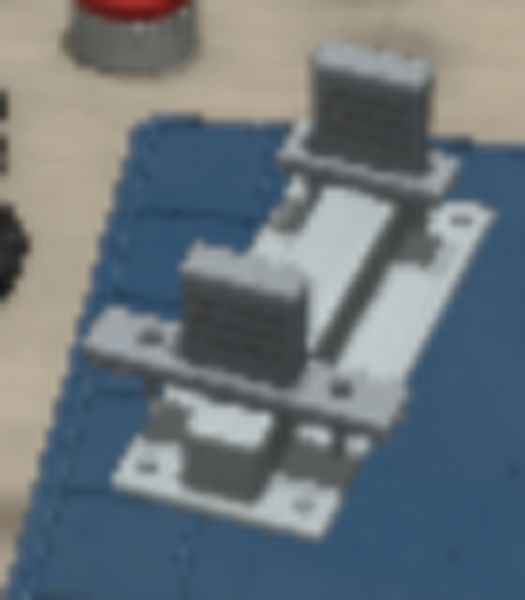

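The crops confirm that the wide spanner is the left one in the top view: its bar overhangs the rail by far more, with corners at (205,47), (275,62), (207,412) and (133,395). The ring's holes show at (222,122) and (256,333) in the ring crop. I still need heights from triangulation.

Run:
```python
from h import *
f=lambda x,y,s,ox,oy:((x+.5)/s-.5+ox,(y+.5)/s-.5+oy)
T=lambda x,y:f(x,y,8,265,150); R=lambda x,y:f(x,y,8,135,150); S=lambda x,y:f(x,y,7.5,225,120); S1=lambda x,y:f(x,y,1.5,0,0)
def tri(a,b):
    o1,d1=ray('top',*a);o2,d2=ray('side',*b)
    s=np.linalg.lstsq(np.c_[d1,-d2],o2-o1,rcond=None)[0]
    p,q=o1+s[0]*d1,o2+s[1]*d2; return np.round((p+q)/2,4),np.linalg.norm(p-q).round(4)
for z in(.044,.05,.056):
    c=[at('top',*T(*p),z)[:2] for p in((205,47),(275,62),(207,412),(133,395))]
    m=np.mean(c,0);a=(c[0]+c[1])/2-(c[2]+c[3])/2
    print('bar',z,m.round(4),np.linalg.norm(a).round(4),np.degrees(np.arctan2(a[1],a[0])).round(2))
print('bladetop',[at('top',*T(225,195),z).round(4) for z in(.087,.093,.099)])
print('tri bar endL', tri(T(240,54),S(98,338)), tri(T(170,403),S(393,412)))
print('tri blade', tri(T(225,195),S(245,272)))
print('narrow blade', tri(T(662,278),S(372,62)))
h=[tri(R(222,122),S1(322,397)),tri(R(256,333),S1(374,396))];print('holes',h)
for z in(.04,.05,.06,.07):
    a=at('top',*R(222,122),z);b=at('top',*R(256,333),z);d=a-b
    print(z,((a+b)/2).round(4),np.linalg.norm(d).round(4),np.degrees(np.arctan2(d[1],d[0])).round(2))
print(ctrl.get_obs()['eef_rot'],ctrl.get_obs()['wrist_force'])
```

```text
bar 0.044 [ 0.5231 -0.1764] 0.114 -13.09
bar 0.05 [ 0.5217 -0.1756] 0.1132 -13.09
bar 0.056 [ 0.5203 -0.1749] 0.1124 -13.09
bladetop [array([ 0.5226, -0.177 ,  0.087 ]), array([ 0.5211, -0.1762,  0.093 ]), array([ 0.5196, -0.1754,  0.099 ])]
tri bar endL (array([ 0.5796, -0.1899,  0.0401]), np.float64(0.0006)) (array([ 0.4689, -0.1638,  0.0425]), np.float64(0.0019))
tri blade (array([ 0.5235, -0.1771,  0.0869]), np.float64(0.0017))
narrow blade (array([ 0.4964, -0.3052,  0.0891]), np.float64(0.0016))
holes [(array([0.5631, 0.1445, 0.0392]), np.float64(0.0027)), (array([0.4928, 0.131 , 0.0402]), np.float64(0.0016))]
0.04 [0.5276 0.1377 0.04  ] 0.0692 11.03
0.05 [0.5252 0.1353 0.05  ] 0.0684 11.03
0.06 [0.5228 0.1329 0.06  ] 0.0676 11.03
0.07 [0.5204 0.1305 0.07  ] 0.0668 11.03
[-8.14758457e-04  9.80584575e-01  1.96094944e-01  4.74329633e-06] [-0.08545096 -0.90898797  0.44897173]
```

```bash
cat >> h.py <<'E'
from scipy.spatial.transform import Rotation as Ro
def to(x,y,z,yaw):
    o=ctrl.get_obs();p=np.array(o['eef_pos']);w=o['eef_rot'];R=Ro.from_quat([w[1],w[2],w[3],w[0]]).as_matrix()
    cy=np.degrees(np.arctan2(R[1,0],R[0,0]))
    print('t',round(o['time_s'],2),'pos',p.round(4),'yaw',cy.round(2),'tilt',R[:,2].round(4),'ROW cm/deg',(R.T@(np.array([x,y,z])-p)*100).round(2),round(cy-yaw,2),'F',np.round(o['wrist_force'],1),'op',o['opening'],o['grasp_force'],'q6',round(o['q'][5],2))
E
python3 -c "
from h import *
to(.523,-.1768,.15,-13.1)"
python3 -m pendant '[[3,-1.5,0,3],[7,-3.6,0,6],[11,-5.6,0,9],[15,-7.6,1,12],[19,-9.7,2,16],[23,-11.7,3,20],[27,-13.7,4,24],[31,-15.8,6,28],[35,-17.8,8,32],[39,-19.8,9.5,35],[41.5,-21.1,10.3,35.7],[41.5,-21.1,10.3,35.7]]' 1
python3 -m pendant '[[0,0,0,0],[0,0,0,0],[0,0,0,0]]'
python3 -c "
from h import *
to(.523,-.1768,.072,-13.1)"
```

```text
t 0.1 pos [ 0.2211 -0.5303  0.2525] yaw 22.62 tilt [-3.0e-04  1.6e-03 -1.0e+00] ROW cm/deg [ 41.46 -21.    10.29] 35.72 F [-0.1 -0.9  0.4] op 1.0026304786236528 0.0 q6 -0.21
time_s: 1.1
eef_pos: [0.5238, -0.1734, 0.1487]
eef_rot: [-0.001, 0.994, -0.114, -0.001]
wrist_force: [0.1, -0.3, -1.0]
opening: 0.994
grasp_force: 0.0
time_s: 1.35
eef_pos: [0.5228, -0.1764, 0.1501]
eef_rot: [0.0, 0.994, -0.114, -0.0]
wrist_force: [0.2, -0.8, -0.1]
opening: 1.003
grasp_force: 0.0
t 1.35 pos [ 0.5228 -0.1764  0.1501] yaw -13.04 tilt [-7.e-04 -1.e-04 -1.e+00] ROW cm/deg [0.03 0.03 7.81] 0.06 F [ 0.2 -0.8 -0.1] op 1.0029313914547 0.0 q6 1.26
```

```bash
python3 -m pendant '[[0,0,2,0],[0,0,4,0],[0,0,5.5,0],[0,0,6.7,0],[0,0,7.5,0],[0,0,7.8,0],[0,0,7.8,0],[0,0,7.8,0]]' 1
python3 -m pendant '[[0,0,0,0],[0,0,0,0],[0,0,0,0],[0,0,0,0],[0,0,0,0],[0,0,0,0],[0,0,0,0],[0,0,0,0],[0,0,0,0],[0,0,0,0],[0,0,0,0],[0,0,0,0]]' 0
```

```text
time_s: 2.02
eef_pos: [0.5235, -0.177, 0.073]
eef_rot: [0.0, 0.993, -0.114, 0.0]
wrist_force: [0.2, 0.1, 0.6]
opening: 1.002
grasp_force: 0.0
time_s: 3.02
eef_pos: [0.5233, -0.1764, 0.0726]
eef_rot: [0.0, 0.993, -0.114, 0.0]
wrist_force: [-0.2, 1.3, 5.5]
opening: 0.177
grasp_force: 58.8
```

```bash
python3 -m pendant '[[0,0,-0.8,0],[0,0,-2,0],[0,0,-4,0],[0,0,-6,0],[0,0,-8,0],[0,0,-9.5,0],[0,0,-9.5,0]]'
python3 -c "
from h import *
to(.5276,.1377,.167,11)"
```

```text
time_s: 3.6
eef_pos: [0.525, -0.1775, 0.1716]
eef_rot: [0.001, 0.993, -0.114, 0.003]
wrist_force: [1.1, -0.7, -1.0]
opening: 0.181
grasp_force: 58.4
t 3.6 pos [ 0.525  -0.1775  0.1716] yaw -13.07 tilt [ 0.0056 -0.0035 -1.    ] ROW cm/deg [ -6.88 -30.77   0.35] -24.07 F [ 1.1 -0.7 -1. ] op 0.18061379987193038 58.416749238967896 q6 1.26
```

```bash
python3 -m pendant '[[-0.4,-2,0,-2],[-1.1,-5,0,-4],[-1.8,-8,0,-7],[-2.4,-11,0,-10],[-3.1,-14,0,-13],[-3.7,-17,0,-15],[-4.4,-20,0,-17],[-5,-23,0,-19],[-5.7,-26,0,-21],[-6.2,-28.5,0,-23],[-6.6,-30.2,0,-24],[-6.7,-30.7,0,-24]]'
python3 -m pendant '[[0,0,2,0],[0,0,4,0],[0,0,5,0],[0,0,5,0],[0,0,5,0]]'
python3 - <<'E'
from h import *
to(.5276,.1377,.12,11)
a=imaging.camera('top');b=imaging.camera('side');np.save('pics/a.npy',a);np.save('pics/b.npy',b)
a=cv2.resize(a[140:220,120:220],(800,640));b=cv2.resize(b[190:310,180:290],(550,600))
save(np.hstack([cv2.resize(a[:600],(400,300)),cv2.resize(a[:600],(1,300))]),'junk')
save(cv2.resize(b,(550,600)),'sb')
E
```

```text
time_s: 4.6
eef_pos: [0.5263, 0.1404, 0.1665]
eef_rot: [-0.0, 0.995, 0.097, -0.001]
wrist_force: [0.6, 0.3, -1.1]
opening: 0.182
grasp_force: 58.7
time_s: 5.02
eef_pos: [0.5268, 0.1372, 0.1167]
eef_rot: [0.0, 0.996, 0.095, -0.001]
wrist_force: [-1.0, -0.7, -0.9]
opening: 0.178
grasp_force: 58.7
t 5.02 pos [0.5268 0.1372 0.1167] yaw 10.87 tilt [-2.e-03 -2.e-04 -1.e+00] ROW cm/deg [ 0.09 -0.03 -0.33] -0.13 F [-1.  -0.7 -0.9] op 0.17798965097055677 58.724393248558044 q6 1.42
```

View pics/sb.png

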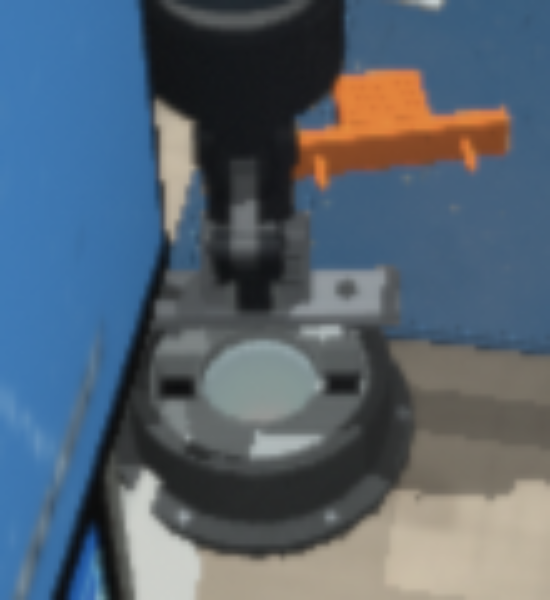

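The side crop shows the bar poised above the ring, with no pins visible against the gray ring. The holes are at (177,386) and (343,384), and the bar's near end has its lower corner at about (398,318). I compare these with predictions.

Run:
```python
from h import *
C=np.array([.5268,.1372]);a=np.radians(10.9);ux=np.array([np.cos(a),np.sin(a)]);uy=np.array([-ux[1],ux[0]])
P=lambda x,y,z:(np.array(pix('side',[*(C+ux*x+uy*y),z]))-[180,190]+.5)*5-.5
u=.1167-.0386
for n,p in dict(nearTop=(-.058,.012,u+.01),nearBot=(-.058,.012,u),nearTopBack=(-.058,-.012,u+.01),pinR=(-.036,0,u-.02),pinL=(.036,0,u-.02),pinRtop=(-.036,0,u),pinLtop=(.036,0,u)).items(): print(n,P(*p).round(0))
C=np.array([.5276,.1377]);a=np.radians(11);ux=np.array([np.cos(a),np.sin(a)]);uy=np.array([-ux[1],ux[0]])
print('holes',P(-.036,0,.04).round(0),P(.036,0,.04).round(0))
b=np.load('pics/b.npy');save(cv2.convertScaleAbs(b[235:285,200:265],alpha=1.6),'sb2',None,12)
```

```text
nearTop [403. 319.]
nearBot [403. 335.]
nearTopBack [401. 274.]
pinR [349. 343.]
pinL [177. 347.]
pinRtop [349. 313.]
pinLtop [174. 317.]
holes [347. 371.] [178. 375.]
```

View pics/sb2.png

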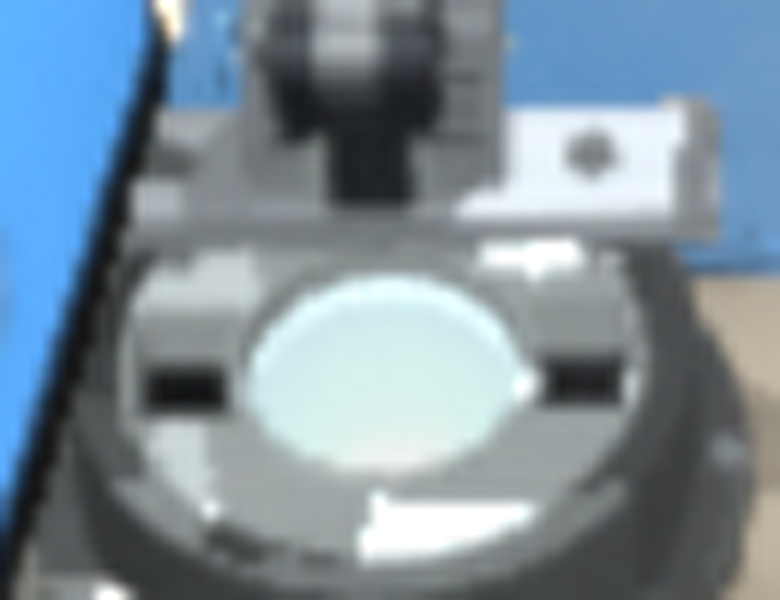

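Holes: the dark part plus the lit far wall centre at about (578,360) in this crop, which agrees with the prediction. The bar sits about 1.5 px higher than predicted, so it is either about 4 mm off in y or slightly high. I check with the top view.

Run:
```python
from h import *
a=np.load('pics/a.npy');save(cv2.convertScaleAbs(a[145:220,125:215],alpha=1.4),'ta2',None,8)
C=np.array([.5268,.1372]);t=np.radians(10.9);ux=np.array([np.cos(t),np.sin(t)]);uy=np.array([-ux[1],ux[0]])
P=lambda x,y,z:(np.array(pix('top',[*(C+ux*x+uy*y),z]))-[125,145]+.5)*8-.5
for x in(-.058,.058):
  for y in (-.012,.012): print(x,y,P(x,y,.088).round(0))
```

```text
-0.058 -0.012 [353. 413.]
-0.058 0.012 [273. 429.]
0.058 -0.012 [294.  41.]
0.058 0.012 [216.  56.]
```

View pics/ta2.png

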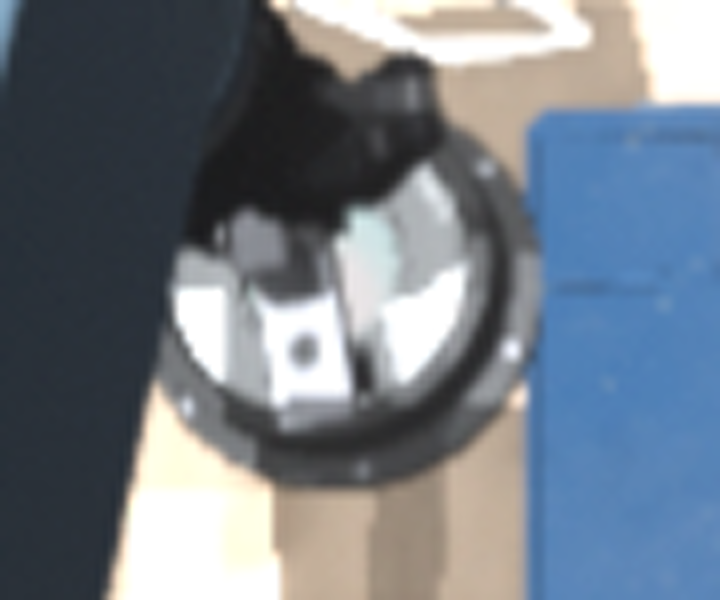

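The top crop puts the bar's near end at about (315,412) against a predicted (313,421). That means y is right and the spanner sits about 1–2 mm toward +x. I shift −1 mm in x and descend watching the force.

```bash
python3 -m pendant '[[-0.1,0,0.3,0],[-0.1,0,0.6,0],[-0.1,0,0.9,0],[-0.1,0,1.2,0],[-0.1,0,1.4,0],[-0.1,0,1.6,0],[-0.1,0,1.8,0],[-0.1,0,2,0],[-0.1,0,2.2,0],[-0.1,0,2.2,0]]'
```

```text
time_s: 5.95
eef_pos: [0.5261, 0.1376, 0.0948]
eef_rot: [-0.0, 0.995, 0.095, -0.0]
wrist_force: [-0.3, 0.1, -1.4]
opening: 0.179
grasp_force: 58.7
```

```bash
python3 -m pendant '[[0,0,0.2,0],[0,0,0.4,0],[0,0,0.6,0],[0,0,0.6,0],[0,0,0.6,0]]'; python3 -m pendant '[[0,0,0.1,0],[0,0,0.2,0],[0,0,0.2,0],[0,0,0.2,0]]'
```

```text
time_s: 6.37
eef_pos: [0.5262, 0.1376, 0.0891]
eef_rot: [-0.0, 0.995, 0.095, -0.0]
wrist_force: [-0.5, 0.1, -1.7]
opening: 0.178
grasp_force: 58.7
time_s: 6.7
eef_pos: [0.5263, 0.1376, 0.0873]
eef_rot: [-0.0, 0.995, 0.095, -0.0]
wrist_force: [-1.0, 0.0, -1.8]
opening: 0.177
grasp_force: 58.7
```

```bash
python3 -m pendant '[[0,0,0.1,0],[0,0,0.1,0]]'; python3 -m pendant '[[0,0,0.1,0],[0,0,0.1,0]]'; python3 -m pendant '[[0,0,0.1,0],[0,0,0.1,0]]'
```

```text
time_s: 6.87
eef_pos: [0.5263, 0.1376, 0.0862]
eef_rot: [-0.0, 0.995, 0.095, -0.0]
wrist_force: [0.4, -0.4, -2.0]
opening: 0.179
grasp_force: 58.7
time_s: 7.03
eef_pos: [0.5262, 0.1376, 0.0851]
eef_rot: [-0.0, 0.995, 0.095, -0.0]
wrist_force: [-0.1, 0.1, -2.0]
opening: 0.178
grasp_force: 58.7
time_s: 7.2
eef_pos: [0.5262, 0.1376, 0.0841]
eef_rot: [-0.0, 0.995, 0.095, -0.0]
wrist_force: [-0.3, 0.2, -1.2]
opening: 0.178
grasp_force: 58.7
```

```bash
python3 -m pendant '[[0,0,0.1,0],[0,0,0.1,0]]'; python3 -m pendant '[[0,0,0.1,0],[0,0,0.1,0]]'
```

```text
time_s: 7.37
eef_pos: [0.5265, 0.1376, 0.0836]
eef_rot: [0.0, 0.995, 0.095, 0.0]
wrist_force: [-2.3, 0.5, 2.7]
opening: 0.176
grasp_force: 59.0
time_s: 7.53
eef_pos: [0.5265, 0.1377, 0.0835]
eef_rot: [0.0, 0.995, 0.095, 0.0]
wrist_force: [-5.8, -0.9, 11.3]
opening: 0.18
grasp_force: 60.5
```

Seated: contact comes at TCP z = 0.0836. I ease up 1.5 mm and turn clockwise.

```bash
python3 -m pendant '[[0,0,-0.15,0],[0,0,-0.15,0],[0,0,-0.15,3],[0,0,-0.15,7],[0,0,-0.15,11],[0,0,-0.15,15],[0,0,-0.15,19],[0,0,-0.15,23],[0,0,-0.15,27],[0,0,-0.15,31],[0,0,-0.15,34],[0,0,-0.15,34]]'
python3 -c "
from h import *
to(.526,.1377,.085,-24);print(ctrl.get_obs()['torque'])"
```

```text
time_s: 8.53
eef_pos: [0.5262, 0.1388, 0.0836]
eef_rot: [-0.001, 0.98, -0.201, -0.0]
wrist_force: [-1.6, 5.0, 1.4]
opening: 0.18
grasp_force: 59.1
t 8.53 pos [0.5262 0.1388 0.0836] yaw -23.22 tilt [ 1.0e-04  1.8e-03 -1.0e+00] ROW cm/deg [ 0.02  0.11 -0.14] 0.78 F [-1.6  5.   1.4] op 0.1802241332642198 59.08586382865906 q6 2.01
[0.81467125 0.14314828 0.0759051 ]
```

```bash
for i in 1; do python3 -m pendant '[[0,0,0,3],[0,0,0,6],[0,0,0,9],[0,0,0,12],[0,0,0,12]]'; python3 -c "
from h import *
to(.526,.1377,.085,-40);print(ctrl.get_obs()['torque'])"; done
python3 -m pendant '[[0,0,0,2],[0,0,0,4],[0,0,0,6],[0,0,0,6]]'; python3 -c "
from h import *
to(.526,.1377,.085,-40);print(ctrl.get_obs()['torque'])"
```

```text
time_s: 8.95
eef_pos: [0.5262, 0.1389, 0.0837]
eef_rot: [-0.001, 0.953, -0.302, -0.0]
wrist_force: [-1.2, 4.7, 1.2]
opening: 0.175
grasp_force: 59.1
t 8.95 pos [0.5262 0.1389 0.0837] yaw -35.2 tilt [ 1.e-04  2.e-03 -1.e+00] ROW cm/deg [ 0.05  0.11 -0.13] 4.8 F [-1.2  4.7  1.2] op 0.17540187088153564 59.112133383750916 q6 2.22
[0.90671301 0.09019857 0.10369533]
time_s: 9.28
eef_pos: [0.5267, 0.1391, 0.0838]
eef_rot: [-0.001, 0.936, -0.351, 0.0]
wrist_force: [1.2, 7.0, -1.7]
opening: 0.18
grasp_force: 59.0
t 9.28 pos [0.5267 0.1391 0.0838] yaw -41.15 tilt [ 0.0013  0.0026 -1.    ] ROW cm/deg [ 0.04  0.15 -0.12] -1.15 F [ 1.2  7.  -1.7] op 0.17961960019587492 58.982829451560974 q6 2.33
[ 1.31110426 -0.26338352  0.18667159]
```

```bash
python3 -m pendant '[[0,0,0,2],[0,0,0,4],[0,0,0,4]]'; python3 -c "
from h import *
to(.526,.1377,.085,-50);print(ctrl.get_obs()['torque'])"
python3 -m pendant '[[0,0,0,2],[0,0,0,4],[0,0,0,4]]'; python3 -c "
from h import *
to(.526,.1377,.085,-50);print(ctrl.get_obs()['torque'])"
```

```text
time_s: 9.53
eef_pos: [0.5269, 0.1393, 0.0839]
eef_rot: [-0.001, 0.924, -0.382, 0.001]
wrist_force: [2.0, 8.7, -2.1]
opening: 0.179
grasp_force: 74.5
t 9.53 pos [0.5269 0.1393 0.0839] yaw -44.92 tilt [ 0.002   0.0019 -1.    ] ROW cm/deg [ 0.05  0.18 -0.12] 5.08 F [ 2.   8.7 -2.1] op 0.17866757901154406 74.47744366218103 q6 2.39
[ 1.64337848 -0.39420306  1.91268262]
time_s: 9.78
eef_pos: [0.5271, 0.1391, 0.0839]
eef_rot: [-0.001, 0.911, -0.413, 0.001]
wrist_force: [2.8, 8.2, -2.4]
opening: 0.18
grasp_force: 121.2
t 9.78 pos [0.5271 0.1391 0.0839] yaw -48.75 tilt [ 2.5e-03  6.0e-04 -1.0e+00] ROW cm/deg [ 0.03  0.17 -0.11] 1.25 F [ 2.8  8.2 -2.4] op 0.1800637025171072 121.18711587041616 q6 2.46
[ 1.43998372 -0.5027824   3.0468844 ]
```

Torque jumped at yaw about −43°, so the ring is against its stop, within the range I expected. I relax the turn, release, retract and check.

```bash
python3 -m pendant '[[0,0,0,-3],[0,0,0,-6],[0,0,0,-6],[0,0,0,-6]]'; python3 -c "
from h import *
print(ctrl.get_obs()['torque'])"
python3 -m pendant '[[0,0,0,0],[0,0,0,0],[0,0,0,0],[0,0,0,0],[0,0,0,0],[0,0,0,0],[0,0,0,0],[0,0,0,0]]' 0.7
python3 -m pendant '[[0,0,-0.5,0],[0,0,-1.5,0],[0,0,-3,0],[0,0,-5,0],[0,0,-7,0],[0,0,-9,0],[0,0,-11,0],[0,0,-12,0],[0,0,-12,0]]'
```

```text
time_s: 10.12
eef_pos: [0.5272, 0.1389, 0.0839]
eef_rot: [-0.001, 0.931, -0.366, 0.001]
wrist_force: [3.2, 6.1, -1.5]
opening: 0.179
grasp_force: 62.2
[ 1.30327585 -0.48886136  0.6426851 ]
time_s: 10.78
eef_pos: [0.5264, 0.1375, 0.0838]
eef_rot: [0.0, 0.93, -0.367, 0.0]
wrist_force: [-0.1, -0.1, 0.1]
opening: 0.702
grasp_force: 0.0
time_s: 11.53
eef_pos: [0.5282, 0.1378, 0.2074]
eef_rot: [-0.001, 0.93, -0.367, 0.003]
wrist_force: [0.1, -0.0, 0.4]
opening: 0.701
grasp_force: 0.0
```

```bash
python3 -m pendant '[[0,3,0,0],[0,6,0,0],[0,9,0,0],[0,12,0,0],[0,15,0,0],[0,18,0,0],[0,20,0,0],[0,20,0,0]]'
python3 - <<'E'
from h import *
a=imaging.camera('top');b=imaging.camera('side')
A=cv2.resize(a[145:220,125:215],(480,400),interpolation=cv2.INTER_CUBIC);B=cv2.resize(b[200:310,205:275],(255,400),interpolation=cv2.INTER_CUBIC)
save(np.hstack([A,B]),'end')
E
```

```text
time_s: 12.2
eef_pos: [0.3871, -0.0099, 0.2025]
eef_rot: [0.001, 0.93, -0.368, -0.001]
wrist_force: [-0.7, -0.1, 0.1]
opening: 0.702
grasp_force: 0.0
```

View pics/end.png

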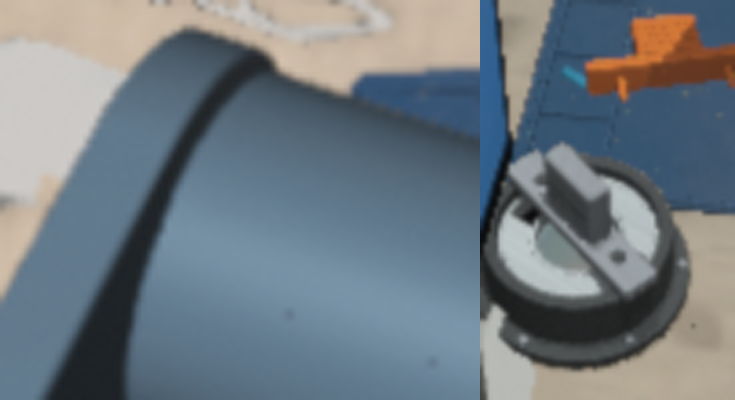

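The side view (right half) shows the spanner upright at about (585,225), its bar on the rim and the hole turned along with it. In the top view the arm covers the ring. The 3 N·m torque at the stop says the ring is home.

```bash
python3 -m pendant '[[0,0,0,0],[0,0,0,0],[0,0,0,0]]'; python3 -c "
from bench import workorder;print(workorder.hand_in())"
```

```text
time_s: 12.55
eef_pos: [0.39, -0.0079, 0.2036]
eef_rot: [-0.0, 0.93, -0.367, -0.0]
wrist_force: [0.0, -0.8, 0.5]
opening: 0.7
grasp_force: 0.0
the job is handed in; nothing more can be done
None
```

Handed in at 12.6 s with no verdict returned: the wide spanner stands upright in the ring, released; a 3 N·m torque rise indicates the ring is home on its stop; I never went near the narrow spanner but didn't re-image it.

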